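# Set the folding bench's angle dial and length stop

### The arm

A 6-joint arm with a two-finger parallel gripper is mounted at the origin on the work surface. World frame = base frame: x ahead of the robot, y to its left, z up, the work surface at z = 0. Lengths are in mm, angles in rad, forces in N, time in s.
With the tool pointing down it reaches from about 350 to 875 mm from the base axis. Payload 4.2 kg.
Tool frame: the origin (TCP) lies at the very end of the fingers, on their centre line; the grasp point (between the pads) lies 19 mm behind it; z points along the fingers, y is the line along which they close (so a half turn about z gives the same grasp; the last joint's range is limited). The gripper opens to 85 mm and grips with 20 to 120 N. Pads are 22 mm wide; open, the fingers measure 114 mm over their backs; the gripper's body (76 mm by 85 mm) begins 54 mm behind the grasp point. The pads swing forward as they close: fully open they stand 13 mm farther back than shut.
Start: joints at [1.586, 0.385, 0.008, 0, -1.194, -0.259], TCP at [150.838, 606.504, 231.312] pointing down, gripper open.
Joint ranges: [-3.14, 3.14], [-1.21, 2.06], [-1.07, 1.41], [-3.16, 2.05], [-2.99, -0.16], [-3.1, 3.1]. Speed limits (rad/s): [2.79, 2.79, 3.14, 3.14, 3.14, 3.14].

### API

Orientations are given as a unit quaternion [x, y, z, w].
In Python, from bench import read_state, get_image, camera_model, job_done gives the robot as it stands.
- The arm moves only by the shell command python3 -m handwheel 'ROWS'. ROWS is JSON, a list of rows, each a list of 7 numbers: the shift along the tool's x, y, z in m, then the turn, a rotation vector about the tool's x, y, z in rad, then the gripper's target within -1 to 1 (fully open at 1, half-way at 0, shut at -1). In form: [[dx, dy, dz, wx, wy, wz, jaw], ...]. A call has 1 to 10 rows; each row is the pose to reach, as a shift and turn from the pose commanded when the call began, along the tool's axes at that moment; what a row does not reach only later rows make up. A row lasts 1/8 s, in which the tool goes at most 62.5 mm and 10.7 degrees, less where a joint would pass 70% of its speed; a pose out of reach is approached as far as the arm can. A call with a gripper value outside its range is refused whole. The fingers move at their own pace and stop on an object; the grip force is fixed at half the most. Time passes only in rows, so rows that repeat a pose let the fingers close. It gives the time, the measured TCP pose, the force, the opening and the grip force at its end, in the units of the state.
- read_state(): the state, without advancing time (a new reading comes with each control period).
- get_image(name): name is "scene" or "side" or "wrist"; returns (picture, depth): 384x512x3 uint8, blue, green, red; 384x512 float32, mm along the optical axis (not along the pixel's ray), 0 where there is no reading.
- camera_model(name): a dict with "K" (3x3 intrinsics, pixels), "rvec" (rotation vector, rad) and "tvec" (3), from world to camera coordinates, as OpenCV has them; the wrist camera has in their place "hand_eye" (4x4, takes a point from camera to tool coordinates, whose origin is the TCP and whose axes are the flange's). Camera axes: x right, y down, z forward; pixel columns grow to the right and rows downward; lengths in mm; the calibration is good to about 2 mm. A picture is of the moment at which its call begins: read the wrist's pose just before it. camera_model takes no time and is no camera call.
- job_done(): hands the job in; it is judged then, once.
The state is a dict: "clock": time; "joints": joint angles; "joint_vel": joint speeds; "joint_efforts": joint torques, N m; "position": TCP position; "ee_rot": TCP orientation; "contact_force": force on the tool from outside, world axes, zero at the start; "wrist_torque": the same for the moment, N m; "gripper_width": finger opening in mm; "grasp_force": force on a finger pad.
Only numpy, scipy, OpenCV 4.12 (cv2) and the standard library are available. Lean on these libraries where they do the work, as an engineer would, in place of code of your own. Each camera call takes 0.05 s, during which the arm holds its last target. There are 200 camera calls.

### The job

Set up the folding bench for the next copper part: first turn the angle dial until its red pointer lines up with the yellow index mark, and let go of the dial. Then pull up the black plunger knob of the length stop, slide the blue sleeve to the next hole towards the red end cap, and push the pin fully home in that hole. The pin's worn spring lifts it a little when let go, so finish while still holding the knob pressed down, pin fully home; leave the other things on the bench where they are.

Things in the scene. Friction and masses are not known exactly. Their poses are not given: they have to be found in the camera images.
- dial_grip (a point): Centre of the black dial grip: an upright bar 56 x 14 mm, from 61 to 97 mm above the bench (this point: 82 mm), to be pinched across its 14 mm width from above. It stands on a blue box 120 x 120 x 50 mm with a white disc (top 53 mm high) and a 44 mm hub up to 61 mm. z is up, the turning axis; x runs along the bar to the red pointer. Friction keeps it where it is left (0.05 N m).
- pointer (a point): Tip of the dial's red pointer, 41 mm from the dial's axis, 57 mm above the bench; turns with the grip, x points outward along the pointer.
- index_mark (a point): Tip of the yellow index mark clipped on the rim of the dial's disc, 50 mm from the dial's axis, 57 mm above the bench; x points outward from the dial's axis. The dial is set when the pointer's x and this x have the same direction.
- dial (a joint): Angle of the dial, rad, counter-clockwise from above positive, range -1.3 to 1.0; it must be turned counter-clockwise by 0.4 to 1.45 rad to meet the mark.
- knob_centre (a point): Centre of the round black plunger knob, upright, 30 mm diameter, 32 mm high, red disc on top. With the pin fully home this point is 104 mm above the bench; it rises with joint plunger and travels with the sleeve. It stands free above the sleeve's top (69 mm high) and a 22 mm bushing up to 85 mm. y points along the tube towards the red end cap.
- plunger (a joint): Lift of the pin, m: 0 fully home, 0.026 stop; its foot leaves the hole at 0.014. A 500 N/m spring floats it at 0.006 (half in, still locking) when let go: 3 N of push bring it home, 6 N of pull raise it to 0.018. The sleeve cannot slide unless the pin is lifted clear.
- sleeve (a joint): Travel of the blue sleeve along the tube, m: 0 at the starting hole, growing towards the red end cap, 0.060 at the next hole (holes every 60 mm). Rubs with about 2 N. Once the pin stands within about 3 mm of a hole's centre, pushing it down centres it.
- next_hole (a point): Centre of the next hole's mouth on the top face of the square tube (40 x 40 mm, 400 mm long, top 56 mm high), 60 mm from the starting hole. y points along the tube towards the red end cap, x across it, z up.
- start_hole (a point): Centre of the hole in which the pin starts, on the top of the same tube.
- hammer: Bystander: hammer lying along its x, about 280 mm long.
- bracket: Bystander: copper angle bracket 50 x 60 x 40 mm, origin under its centre. Farther bystanders: copper mug, cone (100 mm high) and black can (150 mm) at the far edge; water bottle (200 mm) near the robot on its right; brass tin (40 mm) near the robot, in front of the gap between stop and dial. A steel stop blade on the sleeve, 61 mm high, faces away from the robot.
Mind the look-alikes: they are no part of the job. What is meant by the part that bears dial_grip is not turquoise, and is the smaller of those in its own colour.

How it is judged:
By the outcome, as a careful person would: the job done as asked, in the order asked, and still so for the second after the job is handed in, while the arm keeps its last pose, push and grip.
It also fails if it takes over 51 s, if anything falls off the work surface, if the arm or the gripper's body presses on something with over 40 N, if the wrist force passes 120 N, or if a joint passes its speed limit or range.

## Working session

There is one attempt and no reset: what is moved stays moved. The work goes in short steps, Python scripts to look and compute and a shell command to move; the robot and the scene stay as the last step left them, time stands still between calls to the robot, and variables do not carry over. Pictures are saved under pics/ and viewed, at most 10 in all, crops included, and the job is handed in when it is done.

```bash
ls; mkdir -p pics
cat > h.py <<'E'
import numpy as np, cv2
from bench import *
from scipy.spatial.transform import Rotation as R
def snap(n,f):
    s=read_state(); im,d=get_image(n); cv2.imwrite(f'pics/{f}.png',im); np.save(f'pics/{f}.npy',d)
    np.savez(f'pics/{f}_s.npz',p=s['position'],q=s['ee_rot']); return im,d
def ray(n,u,v,f=None):
    m=camera_model(n); K=np.array(m['K']); r=np.linalg.inv(K)@[u,v,1.]
    if 'hand_eye' in m:
        H=np.array(m['hand_eye']); z=np.load(f'pics/{f}_s.npz'); T=np.eye(4);T[:3,:3]=R.from_quat(z['q']).as_matrix();T[:3,3]=z['p'];T=T@H
        return T[:3,3],T[:3,:3]@r
    Rm=cv2.Rodrigues(np.array(m['rvec'],float))[0]; t=np.array(m['tvec'],float).ravel()
    return -Rm.T@t,Rm.T@r
def atz(n,u,v,z,f=None):
    o,d=ray(n,u,v,f); return o+d*(z-o[2])/d[2]
def dep(n,u,v,f):
    o,d=ray(n,u,v,f); D=np.load(f'pics/{f}.npy'); w=D[int(v)-1:int(v)+2,int(u)-1:int(u)+2]; w=w[w>0]
    return o+d*np.median(w)
E
python3 - <<'E'
from h import *
a,_=snap('scene','scene0')
print(read_state())
E
```

```text
pics
{'clock': 0.05, 'joints': array([ 1.58560714e+00,  3.85552992e-01,  6.67410918e-03, -4.96868996e-04,
       -1.19397828e+00, -2.58608497e-01]), 'joint_vel': array([-0.00039355, -0.00055512,  0.0017751 ,  0.00149889,  0.00014263,
       -0.00070696]), 'joint_efforts': array([-1.56371934e-03, -3.93679547e+01,  1.89162987e+01,  4.20556739e+00,
       -2.31447331e-03,  5.64232352e-06]), 'position': array([150.70417763, 605.98430997, 230.24292863]), 'ee_rot': array([ 9.92567829e-01, -1.21688082e-01, -8.83260756e-05,  1.05227218e-03]), 'contact_force': array([-0.11276973,  0.82658201, -0.23888073]), 'wrist_torque': array([-0.03763695,  0.01052909, -0.00476247]), 'grasp_force': 0.0, 'gripper_width': 85.47696156068564}
```

View pics/scene0.png

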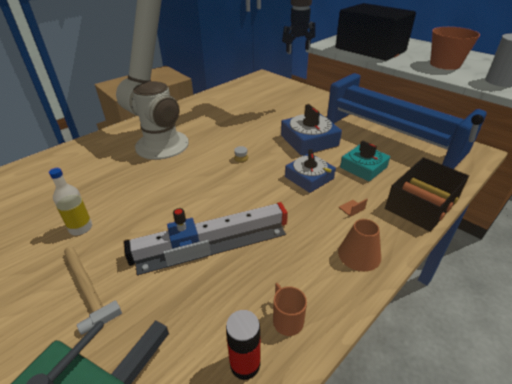

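The scene shows two blue dials: a larger one at (310,132) and a smaller one at (311,172), plus a turquoise one at (365,160). The smaller blue one is meant. The stop is at (180,228), with the red end cap at (284,213).

Run:
```python
from h import *
a=cv2.imread('pics/scene0.png')
c1=cv2.resize(a[145:195,275:345],None,fx=8,fy=8,interpolation=cv2.INTER_CUBIC)
c2=cv2.resize(a[195:280,110:300],None,fx=4,fy=4,interpolation=cv2.INTER_CUBIC)
cv2.imwrite('pics/c1.png',c1);cv2.imwrite('pics/c2.png',c2)
s,_=snap('side','side0')
for u,v,z in[(311,158,97),(179,212,120),(284,213,36),(130,250,36),(286,172,50),(316,188,50),(335,173,50)]:print(u,v,atz('scene',u,v,z).round(),dep('scene',u,v,'scene0').round())
```

```text
311 158 [553. 200.  97.] [550. 203.  94.]
179 212 [ 489. -243.  120.] [ 495. -247.  127.]
284 213 [617.   5.  36.] [628.  -8.  52.]
130 250 [ 432. -367.   36.] [ 450. -372.   54.]
286 172 [504. 141.  50.] [483. 167.  26.]
316 188 [622. 142.  50.] [591. 189.   6.]
335 173 [618. 244.  50.] [584. 303.   2.]
```

View pics/c1.png

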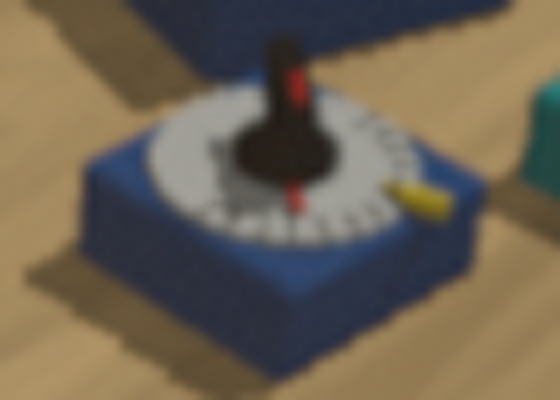

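View pics/side0.png

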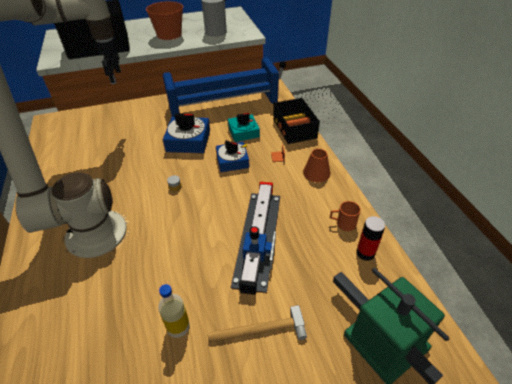

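The crop shows the dial: hub about (285,155), red pointer tip (296,208), yellow mark tip (388,187). The side view confirms the layout.

```bash
python3 - <<'E'
from h import *
print(camera_model('wrist'))
p=atz('scene',275+296/8,145+208/8,57);i=atz('scene',275+388/8,145+187/8,57);g=atz('scene',311,158,97)
c=atz('scene',275+285/8,145+140/8,61)
print(p,i,g,c)
E
python3 -m handwheel '[[0.45,0.30,0,0,0,0,1],[0.45,0.30,0,0,0,0,1],[0.45,0.30,0,0,0,0,1],[0.45,0.30,0,0,0,0,1],[0.45,0.30,0,0,0,0,1],[0.45,0.30,0,0,0,0,1],[0.45,0.30,0,0,0,0,1],[0.45,0.30,0,0,0,0,1],[0.45,0.30,0,0,0,0,1],[0.45,0.30,0,0,0,0,1]]'
```

```text
{'K': array([[289.54322277,   0.        , 252.92677201],
       [  0.        , 289.54322277, 190.65069217],
       [  0.        ,   0.        ,   1.        ]]), 'hand_eye': array([[ 1.93019463e-04, -9.58169272e-01, -2.86202042e-01,
         7.21751780e+01],
       [ 9.99999529e-01,  4.57253765e-04, -8.56412948e-04,
        -6.54965212e-01],
       [ 9.51455532e-04, -2.86201742e-01,  9.58168909e-01,
        -1.42253907e+02],
       [ 0.00000000e+00,  0.00000000e+00,  0.00000000e+00,
         1.00000000e+00]])}
[565.35825217 194.28841622  57.        ] [582.52609032 230.75150209  57.        ] [552.5547882  199.97010711  97.        ] [536.41464619 223.63333264  61.        ]
clock: 1.35
position: [516.2, 204.4, 230.4]
ee_rot: [0.992, -0.124, -0.001, 0.001]
contact_force: [-0.2, 0.5, -0.1]
gripper_width: 85.6
grasp_force: 0.0
```

Run:
```python
from h import *
a,_=snap('wrist','w1')
cv2.imwrite('pics/w1b.png',cv2.resize(a,(800,600),interpolation=cv2.INTER_CUBIC))
```

```text
(no output)
```

View pics/w1b.png

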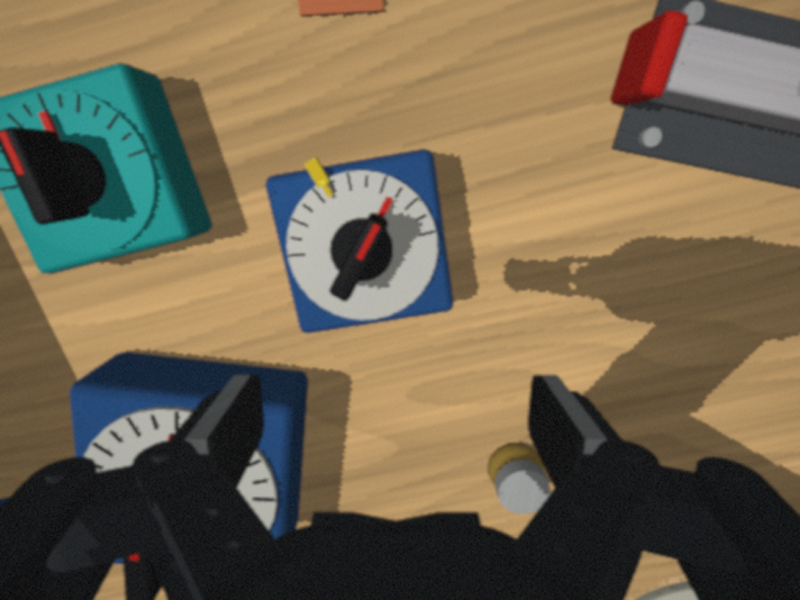

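The wrist view shows the blue dial (disc centre ≈(362,245), pointer tip (388,201), yellow tip (330,194)) in 800-px coordinates; bar from (383,217) to (343,293).

Run:
```python
from h import *
f=512/800
A=lambda u,v,z:atz('wrist',u*f,v*f,z,'w1')
c=A(362.5,245,53);h=A(361,249,61);p=A(388,201,57);i=A(330,194,57)
print('c',c,'hub',h,'ptr',p,'idx',i)
cc=(c+h)/2
# also disc edges fit
for e in[(286,250),(439,240),(357,169),(368,320)]: print(np.linalg.norm((A(*e,53)-c)[:2]))
dp=(p-cc)[:2];di=(i-cc)[:2]
ap,ai=np.arctan2(dp[1],dp[0]),np.arctan2(di[1],di[0])
print(np.linalg.norm(dp),np.linalg.norm(di),ap,ai,ai-ap)
b=(A(383,217,97)+A(343,293,97))/2;print('bar',b, A(383,217,97)-A(343,293,97))
s=read_state();M=R.from_quat(s['ee_rot']).as_matrix()
print(np.round(M,3),s['position'], 'tool shift',M.T@(np.r_[cc[:2],0]-np.r_[s['position'][:2],0]))
# bisecting circle constraint: centre with |p-c|=41,|i-c|=50
from scipy.optimize import least_squares
r=least_squares(lambda x:[np.hypot(*(p[:2]-x))-41,np.hypot(*(i[:2]-x))-50],cc[:2]);x=r.x
print(x,np.arctan2(*(p[:2]-x)[::-1]),np.arctan2(*(i[:2]-x)[::-1]))
```

```text
c [537.48740292 223.84663991  53.        ] hub [536.26196539 224.69557206  61.        ] ptr [563.09985735 198.40170556  57.        ] idx [577.34051108 235.54082893  57.        ]
54.87708483560572
54.53135016292261
52.155841076192694
56.69959498314746
36.837285293583136 42.00583059595042 -0.7785689061599838 0.2716169865839138 1.0501858927438976
bar [537.65896327 220.64460355  97.        ] [ 39.95572828 -36.66796188   0.        ]
[[ 0.97  -0.244 -0.001]
 [-0.244 -0.97  -0.001]
 [-0.001  0.001 -1.   ]] [515.44552997 205.5243413  230.55492279] tool shift [ 16.20363049 -23.41133406  -0.04039568]
[529.3145829  221.63003374] -0.6023064799501295 0.2819361780022851
```

```bash
python3 -m handwheel '[[0.016,-0.023,0.04,0,0,0.17,1],[0.016,-0.023,0.08,0,0,0.35,1],[0.016,-0.023,0.08,0,0,0.51,1],[0.016,-0.023,0.08,0,0,0.51,1]]'
python3 - <<'E'
from h import *
a,_=snap('wrist','w2')
cv2.imwrite('pics/w2b.png',cv2.resize(a[0:320],(800,500),interpolation=cv2.INTER_CUBIC))
print(read_state()['joints'])
E
```

```text
clock: 1.9
position: [535.5, 226.1, 150.8]
ee_rot: [0.93, -0.366, -0.0, 0.0]
contact_force: [-0.8, 0.3, 0.3]
gripper_width: 85.2
grasp_force: 0.0
[ 6.77754996e-01  3.79973960e-01 -2.13880136e-01  8.47146148e-05
 -9.76614786e-01  1.43500232e-01]
```

View pics/w2b.png

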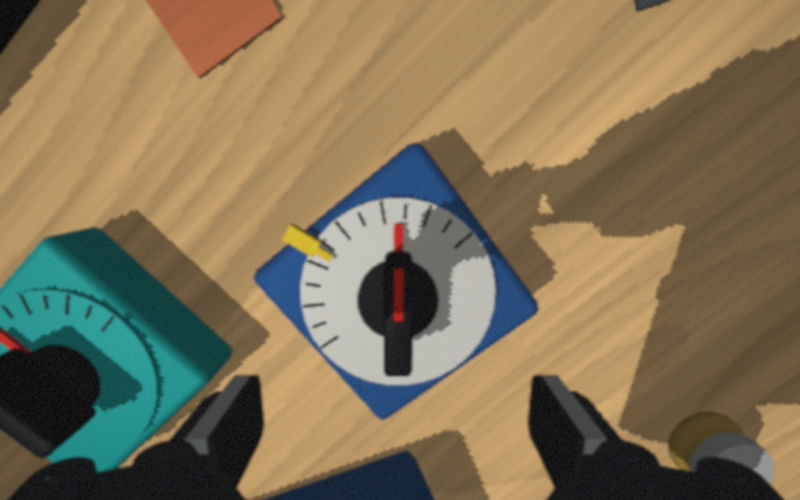

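The picture shows the dial from above: disc centre ≈(398,291), pointer tip (399,224), yellow tip (331,258), bar at x 386–411, upright in the image.

Run:
```python
from h import *
f=512/800
A=lambda u,v,z:atz('wrist',u*f,v*f,z,'w2')
es=np.array([A(299,291,53),A(497,291,53),A(398,197,53),A(398,385,53)])[:,:2]
c=np.r_[(es.mean(0)),53];p=A(399,224,57);i=A(331,258,57)
print('disc',c,np.linalg.norm(es[0]-es[1]),np.linalg.norm(es[2]-es[3]));
o,_=ray('wrist',0,0,'w2');print('cam',o)
b0,b1=A(398,260,97),A(397,375,97);print('bar',(b0+b1)/2,np.linalg.norm(b0-b1),np.arctan2(*(b0-b1)[1::-1]))
dp=(p-c)[:2];di=(i-c)[:2]
ap,ai=np.arctan2(dp[1],dp[0]),np.arctan2(di[1],di[0])
print(np.linalg.norm(dp),np.linalg.norm(di),ap,ai,ai-ap)
s=read_state();M=R.from_quat(s['ee_rot']).as_matrix()
print('toolx angle',np.arctan2(M[1,0],M[0,0]),'shift',M.T@(np.r_[c[:2],67]-s['position']))
for u,v in[(398,330),(330,320),(460,340)]:print(dep('wrist',u*f,v*f,'w2'))
```

```text
disc [536.39631265 223.57483108  53.        ] 109.16821283132428 108.11920593182083
cam [588.43537261 177.4118626  293.05622777]
bar [537.06346443 223.6774446   97.        ] 55.81960304262425 -0.7567427109412079
38.95591353169301 41.34836086066156 -0.7607689214012838 0.2879984084547988 1.0487673298560827
toolx angle -0.7494937024399357 shift [ 2.16133225  1.52570026 84.49696365]
[532.96816854 227.14601506  96.13611401]
[551.16997016 262.14344301  52.36919028]
[492.23212845 216.35014298  52.88305668]
```

```bash
python3 -m handwheel '[[0.002,0.0015,0.045,0,0,-0.01,1],[0.002,0.0015,0.083,0,0,-0.01,1],[0.002,0.0015,0.083,0,0,-0.01,1],[0.002,0.0015,0.083,0,0,-0.01,-1],[0.002,0.0015,0.083,0,0,-0.01,-1],[0.002,0.0015,0.083,0,0,-0.01,-1],[0.002,0.0015,0.083,0,0,-0.01,-1],[0.002,0.0015,0.083,0,0,-0.01,-1],[0.002,0.0015,0.083,0,0,-0.01,-1]]'
```

```text
clock: 3.08
position: [537.1, 223.1, 69.2]
ee_rot: [0.932, -0.363, 0.001, -0.001]
contact_force: [-1.3, -0.4, 4.9]
gripper_width: 13.2
grasp_force: 59.9
```

```bash
python3 -m handwheel '[[0,0,0,0,0,-0.17,-1],[0,0,0,0,0,-0.34,-1],[0,0,0,0,0,-0.51,-1],[0,0,0,0,0,-0.68,-1],[0,0,0,0,0,-0.85,-1],[0,0,0,0,0,-0.98,-1],[0,0,0,0,0,-1.05,-1],[0,0,0,0,0,-1.05,-1],[0,0,0,0,0,-1.05,-1]]'
python3 - <<'E'
from h import *
a,_=snap('wrist','w3')
cv2.imwrite('pics/w3b.png',cv2.resize(a[90:290,120:390],(800,592),interpolation=cv2.INTER_CUBIC))
E
```

```text
clock: 4.2
position: [537.4, 224.3, 69.2]
ee_rot: [0.988, 0.152, 0.001, -0.001]
contact_force: [-1.5, 4.2, 5.2]
gripper_width: 13.1
grasp_force: 59.9
```

View pics/w3b.png

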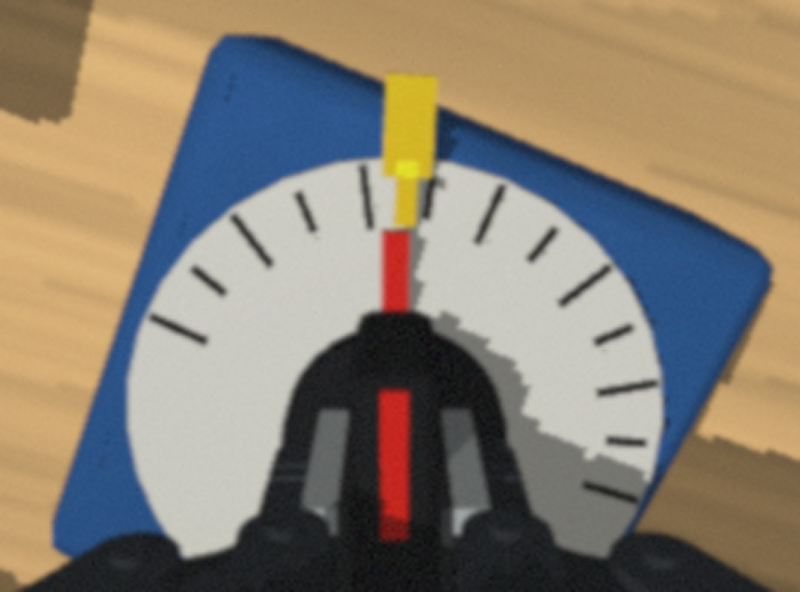

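The pointer tip is at (396,231) and the yellow tip at (406,226) in the crop: slightly overturned.

Run:
```python
from h import *
k=270/800
A=lambda u,v:atz('wrist',120+u*k,90+v*k*200/592*800/270,57,'w3')[:2]
p,i,p0,i0=A(396,231),A(406,226),A(396.5,310),A(410.5,80)
for c in(np.array([536.4,223.6]),np.array([537.2,223.7]),p-41*(p0-p)/-np.linalg.norm(p-p0)*-1*-1):
    a=lambda x:np.arctan2(*(x-c)[::-1])
    print(c,a(p),a(i),a(i)-a(p),np.hypot(*(p-c)),np.hypot(*(i-c)))
print(a(i0),np.arctan2(*(i0-i)[::-1]),np.arctan2(*(p-p0)[::-1]))
M=R.from_quat(read_state()['ee_rot']).as_matrix();print(np.arctan2(M[1,0],M[0,0]))
```

```text
[536.4 223.6] 0.3303622147855593 0.2856419431248907 -0.04472027166066861 40.59080628296443 41.52429721939046
[537.2 223.7] 0.33450564098940383 0.2888208008963716 -0.04568484009303225 39.80196944779607 40.72874088553831
[535.78709691 224.1449997 ] 0.31293826546381953 0.26906489754473856 -0.043873367919080974 40.99999999999996 41.96456538990695
0.27316117774444515 0.2797689188014585 0.31293826546381953
0.30582566758343527
```

```bash
python3 -m handwheel '[[0,0,0,0,0,0.04,-1],[0,0,0,0,0,0.04,-1],[0,0,0,0,0,0.04,-1]]'
python3 -m handwheel '[[0,0,0,0,0,0,1],[0,0,0,0,0,0,1],[0,0,0,0,0,0,1],[0,0,0,0,0,0,1],[0,0,0,0,0,0,1],[0,0,-0.05,0,0,0,1],[0,0,-0.1,0,0,0,1],[0,0,-0.13,0,0,0,1],[0,0,-0.13,0,0,0,1]]'
python3 - <<'E'
from h import *
a,_=snap('wrist','w4')
cv2.imwrite('pics/w4b.png',cv2.resize(a[100:260,150:360],(788,600),interpolation=cv2.INTER_CUBIC))
E
```

```text
clock: 4.62
position: [537.5, 224.3, 69.3]
ee_rot: [0.991, 0.132, 0.001, -0.001]
contact_force: [-2.4, 4.9, 5.5]
gripper_width: 13.3
grasp_force: 59.9
clock: 5.75
position: [537.9, 223.6, 201.5]
ee_rot: [0.991, 0.133, 0.003, -0.001]
contact_force: [-0.1, -0.4, -0.9]
gripper_width: 85.5
grasp_force: 0.0
```

View pics/w4b.png

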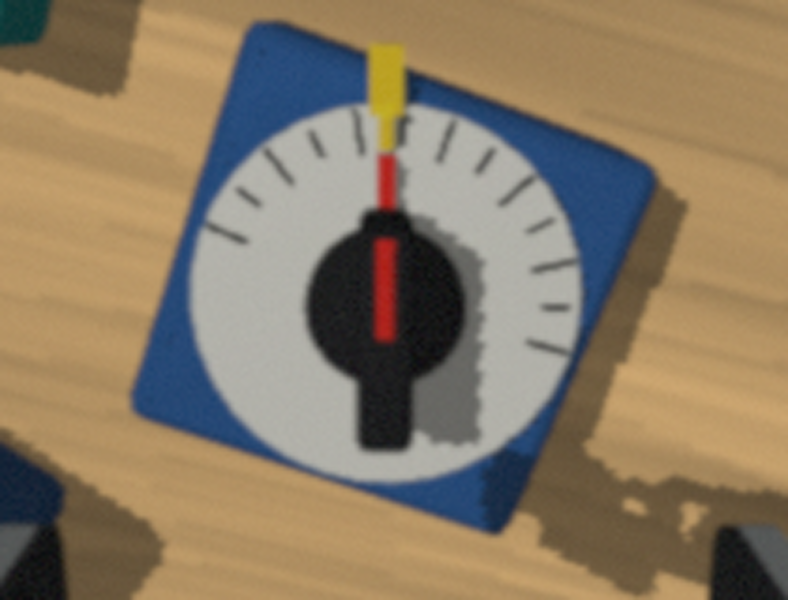

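The dial is aligned: pointer tip (387,155) meets the yellow tip (387,150). Now to the length stop.

```bash
python3 -m handwheel '[[-0.17,0.438,-0.03,0,0,0.1,1],[-0.17,0.438,-0.03,0,0,0.2,1],[-0.17,0.438,-0.03,0,0,0.3,1],[-0.17,0.438,-0.03,0,0,0.4,1],[-0.17,0.438,-0.03,0,0,0.5,1],[-0.17,0.438,-0.03,0,0,0.6,1],[-0.17,0.438,-0.03,0,0,0.72,1],[-0.17,0.438,-0.03,0,0,0.72,1],[-0.17,0.438,-0.03,0,0,0.72,1],[-0.17,0.438,-0.03,0,0,0.72,1]]'
python3 - <<'E'
from h import *
a,_=snap('wrist','w5')
cv2.imwrite('pics/w5b.png',cv2.resize(a,(800,600),interpolation=cv2.INTER_CUBIC))
print(dep('scene',75,205,'scene0'),read_state()['joints'])
E
```

```text
clock: 7.05
position: [487.3, -244.1, 227.0]
ee_rot: [0.974, -0.225, -0.001, -0.0]
contact_force: [-0.1, -0.1, 0.1]
gripper_width: 85.4
grasp_force: 0.0
[ 250.46273245 -408.64249852  100.429137  ] [-1.66255505e-01  2.52985857e-01 -1.94192724e-01 -3.80719014e-04
 -1.12552991e+00  1.28413918e+00]
```

View pics/w5b.png

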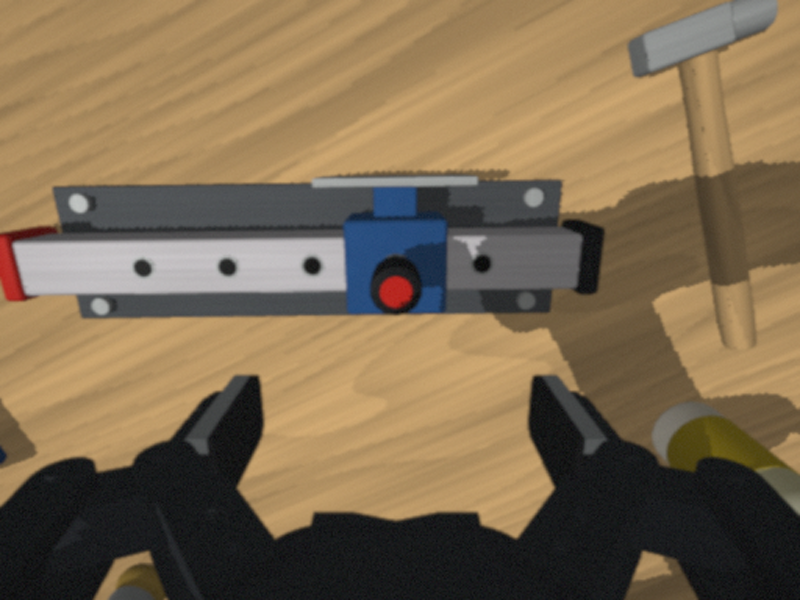

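The knob's red top is at (396,292), the next hole at (312,266), the farther ones at (228,267) and (143,268), and one behind at (482,264).

Run:
```python
from h import *
f=512/800
A=lambda u,v,z:atz('wrist',u*f,v*f,z,'w5')
k=A(396,292,126);H=[A(u,v,56) for u,v in((482,264),(312,266),(228,267),(143,268))]
print('knob',k,A(396,292,120),dep('wrist',396*f,292*f,'w5'));print(np.array(H))
d=(H[3]-H[0])/np.linalg.norm(H[3]-H[0]);print('len',np.linalg.norm(H[3]-H[0]),np.linalg.norm(H[1]-H[2]),'ang',np.arctan2(d[1],d[0]))
st=(H[0]+H[1])/2;print('start',st)
s=read_state();M=R.from_quat(s['ee_rot']).as_matrix()
print('toolx',np.arctan2(M[1,0],M[0,0]),'shift knob',M.T@(np.r_[k[:2],91]-s['position']),'start',M.T@(np.r_[st[:2],91]-s['position']), 'tubedir in tool',M.T@d)
```

```text
knob [ 489.62157471 -244.98959934  126.        ] [ 488.06796307 -244.24028329  120.        ] [ 489.86162471 -245.10537687  126.92706565]
[[ 463.36214063 -299.9046872    56.        ]
 [ 514.7761513  -191.18705527   56.        ]
 [ 540.23109598 -137.3413097    56.        ]
 [ 566.03554871  -82.77642094   56.        ]]
len 240.18016723774815 59.55936974129224 ang 1.1290874457037172
start [ 489.06914597 -245.54587123   56.        ]
toolx -0.45307716207071297 shift knob [  2.71289739   0.17243844 136.36351465] start [  2.45970604   0.91440182 136.36416046] tubedir in tool [-1.13680149e-02 -9.99935364e-01 -1.89424475e-04]
```

```bash
python3 -m handwheel '[[0.0026,0.0005,0.05,0,0,-0.011,1],[0.0026,0.0005,0.1,0,0,-0.011,1],[0.0026,0.0005,0.136,0,0,-0.011,1],[0.0026,0.0005,0.136,0,0,-0.011,1],[0.0026,0.0005,0.136,0,0,-0.011,-1],[0.0026,0.0005,0.136,0,0,-0.011,-1],[0.0026,0.0005,0.136,0,0,-0.011,-1],[0.0026,0.0005,0.136,0,0,-0.011,-1],[0.0026,0.0005,0.136,0,0,-0.011,-1]]'
```

```text
clock: 8.22
position: [490.6, -246.2, 92.9]
ee_rot: [0.976, -0.22, 0.001, -0.0]
contact_force: [1.2, 1.1, 1.0]
gripper_width: 28.4
grasp_force: 59.1
```

```bash
python3 -m handwheel '[[0,0,-0.007,0,0,0,-1],[0,0,-0.014,0,0,0,-1],[0,0,-0.014,0,0,0,-1],[0,0,-0.014,0,0,0,-1]]'
```

```text
clock: 8.72
position: [490.5, -246.2, 106.1]
ee_rot: [0.976, -0.22, 0.001, -0.0]
contact_force: [5.1, -0.2, -5.5]
gripper_width: 29.0
grasp_force: 59.5
```

```bash
python3 -m handwheel '[[0,-0.015,0,0,0,0,-1],[0,-0.03,0,0,0,0,-1],[0,-0.045,0,0,0,0,-1],[0,-0.06,0,0,0,0,-1],[0,-0.06,0,0,0,0,-1],[0,-0.06,0,0,0,0,-1]]'
python3 - <<'E'
from h import *
print(np.hypot(*(np.array(read_state()['position'])-[490.5,-246.2,0])[:2]))
E
```

```text
clock: 9.48
position: [516.2, -191.8, 106.1]
ee_rot: [0.976, -0.219, 0.0, -0.0]
contact_force: [5.3, -0.6, -6.1]
gripper_width: 28.3
grasp_force: 59.8
60.12143999769138
```

```bash
python3 -m handwheel '[[0,0,0.006,0,0,0,-1],[0,0,0.012,0,0,0,-1],[0,0,0.018,0,0,0,-1],[0,0,0.020,0,0,0,-1],[0,0,0.020,0,0,0,-1]]'
```

```text
clock: 10.1
position: [516.1, -192.2, 87.5]
ee_rot: [0.976, -0.219, 0.001, 0.0]
contact_force: [2.9, 0.4, 4.9]
gripper_width: 28.7
grasp_force: 61.2
```

```bash
python3 -m handwheel '[[0,0,0.001,0,0,0,-1],[0,0,0.002,0,0,0,-1],[0,0,0.002,0,0,0,-1],[0,0,0.002,0,0,0,-1]]'
```

```text
clock: 10.6
position: [516.2, -192.3, 87.4]
ee_rot: [0.976, -0.219, 0.001, 0.0]
contact_force: [-1.7, 2.3, 14.7]
gripper_width: 28.6
grasp_force: 62.0
```

Run:
```python
from h import *
a,_=snap('side','side1')
cv2.imwrite('pics/s1b.png',cv2.resize(a[120:320,150:350],(600,600),interpolation=cv2.INTER_CUBIC))
```

```text
(no output)
```

View pics/s1b.png

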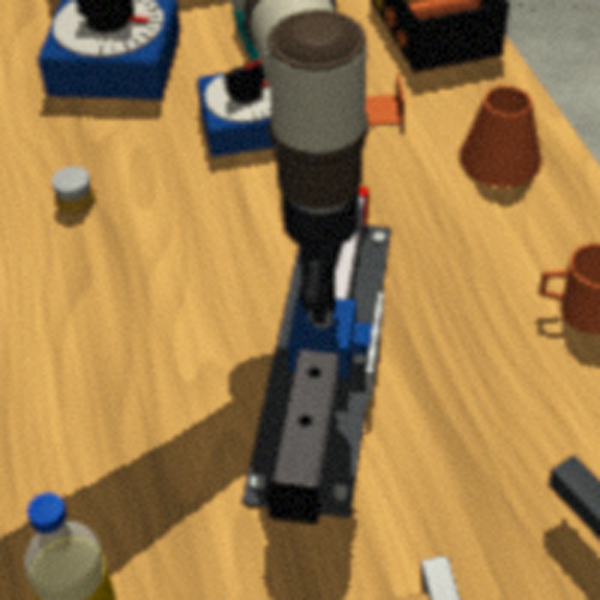

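The sleeve now leaves two holes free behind it, at (314,372) and (305,420), so it sits one hole further on. The knob is held down and the bystanders have not moved.

```bash
python3 -c "
from bench import *
print(job_done())"
```

```text
the job is handed in; nothing more can be done
None
```

The job is handed in: the dial's pointer lines up with the yellow mark and the dial is released, the sleeve is one hole (60 mm) closer to the red cap, and the gripper holds the knob down against a firm stop, so the pin is fully home.

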